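Ready the tracing projector: swing the lens dust cover aside and draw out the lens tube

TASK

Get the tracing projector on the studio table ready for use: take its round dust cover by the knob and swing it up and aside on its pin until it is fully against its stop, then grip the lens tube and draw it straight out of the projector as far as it goes, let go and draw back. The projector is already aimed and only stands on its feet, its head held by the friction of its yoke, so work gently and do not shift, lift or tilt it; leave everything else on the table where it stands.

Things in the scene. Friction and masses are not known exactly. Their poses are not given: they have to be found in the camera images.
- projector: Base of the tracing projector: dark steel plate 250 (x) by 285 (y) mm on rubber feet, top 14 mm above the table, with two upright yoke arms at y = +-134 mm that carry the head on a level axis along y, 178 mm up. Stands loose, about 4.7 kg in all. Origin under the plate's centre; +x points to its back, z up. The lens looks up and towards the robot.
- projector_base (a point): Point at the centre of the top of the base plate, 14 mm above the table, fixed to the projector body.
- head: Grey box 204 (x: -95 to +109) by 240 (y) by 180 mm deep, origin on the yoke axis, held there by friction (1.6 N m). z: outward normal of its black face (at z = +70 mm), leaning 32 to 44 deg from vertical towards the robot. x: up the slope of the face; y level. A thin visor 232 mm wide stands 100 mm out from the face along its top at x = +103 mm: the lens cannot be worked from straight above.
- lens_axis (a point): Point where the lens axis meets the face of the head, fixed to the head; same axes as the head (z outward along the lens axis). In the head frame at (-15, 0, +70) mm.
- cover_pin (a point): Pivot of the dust cover, at the cover's underside, on top of a steel post 16 mm thick (24 mm at its foot) and 36 mm high on the face, 66 mm to the +y side of the lens axis. Fixed to the head, same axes; the cover turns about its z axis.
- cover_knob (a point): Centre of the black knob on the dust cover: cylinder 16 mm in diameter, 24 mm high, axis along z (face normal), on the middle of the disc, 66 mm from the pin; its foot is 40 mm above the face. This point turns with the cover: the pin lies in its +y direction. The cover is a plain aluminium disc, diameter 76 mm, 4 mm thick, on a 26 mm wide arm.
- cover (a joint): Angle of the dust cover about its pin (rad): 0 = shut, over the lens; grows as the disc swings up the slope (head +x) and on to the +y side (right-handed about head z). Ends at a hard stop somewhere past 1.7 rad, which must be felt. Stiff (2 to 3 N at the knob); stays where it is left.
- lens_tube (a joint): How far the lens tube is drawn out along head z (m): 0 = fully in; ends at a hard stop somewhere past 0.03 m, which must be felt. It slides with about 3.5 N of friction and stays where it is left.
- lens_rim (a point): Centre of the front rim of the lens tube, same axes as the head. The tube is a fluted black cylinder 52 mm in diameter, axis along z; it stands 26 mm out of the face when fully in (under the shut cover), and farther by its joint value. The cover's post is near it on the +y side; its +x and -x sides are clear for fingers.
- bottle_a: Bystander: white paint bottle with a blue band, 68 mm in diameter, 175 mm high, standing beside the projector on its +y side. Origin under its centre.
- brush_pot: Bystander: white pot with brushes, 72 mm in diameter, about 220 mm high over the brushes, standing beside the projector on its -y side. Origin under its centre.
- bottle_b: Bystander: white paint bottle with a red band, 68 mm in diameter, 175 mm high. Origin under its centre.
- mannequin: Bystander: jointed-figure drawing model of wood on a round foot 90 mm in diameter, about 258 mm high. Origin under the foot.
- tape_roll: Bystander: roll of paper tape lying flat, 104 mm in diameter, 25 mm high. Origin under its centre.
- water_mug: Bystander: blue mug 82 mm in diameter, 92 mm high. Origin under its centre.
- palette_knife: Bystander: palette knife 210 mm long lying on the table.

How it is judged:
On the way, in this order (a step that is already met when the one before it is completed fails the run):
1. the dust cover has been swung fully up and aside, onto its stop (value of joint cover above 1.85 rad), for 0.2 s.
2. the lens tube has been drawn out to its stop (value of joint lens_tube above 0.033 m), for 0.2 s.
At the end, for the whole second after the job is handed in: The dust cover is against its open stop (joint within 0.07 rad of it) and the lens tube is drawn out to its stop (within 3 mm), both let go; the projector is at rest with neither its base nor its head (at the lens) more than 10 mm from where it was (value of joint cover above 1.85 rad and value of joint lens_tube above 0.033 m and distance of each of lens_axis, projector_base from where it was at the start of the episode below 0.01 m and linear speed of projector below 0.01 m/s and angular speed of head below 0.05 rad/s); the robot touches nothing.
It fails at once if the projector is shifted, lifted or its head tilted (base or lens more than 15 mm from its place) (distance of any of lens_axis, projector_base from where it was at the start of the episode above 0.015 m).
It fails at once if a bystander is pushed more than 30 mm or knocked over (distance of any of bottle_a, bottle_b, brush_pot, mannequin, tape_roll, water_mug, palette_knife from where it was at the start of the episode above 0.03 m or angle between any of bottle_a, bottle_b, brush_pot, mannequin, water_mug's own z axis and vertical above 0.5 rad).
It also fails if it takes over 48 s, if anything falls off the work surface, if the arm or the gripper's body presses on something with over 40 N, if the wrist force passes 120 N, or if a joint passes its speed limit or range.

ROBOT

A 6-joint arm with a two-finger parallel gripper is mounted at the origin on the work surface. World frame = base frame: x ahead of the robot, y to its left, z up, the work surface at z = 0. Lengths are in m, angles in rad, forces in N, time in s.
With the tool pointing down it reaches from about 0.35 to 0.775 m from the base axis. Payload 5.5 kg.
Tool frame: the origin (TCP) lies at the very end of the fingers, on their centre line; the grasp point (between the pads) lies 19 mm behind it; z points along the fingers, y is the line along which they close (so a half turn about z gives the same grasp; the last joint's range is limited). The gripper opens to 85 mm and grips with 20 to 120 N. Pads are 22 mm wide; open, the fingers measure 114 mm over their backs; the gripper's body (76 mm by 85 mm) begins 54 mm behind the grasp point. The pads swing forward as they close: fully open they stand 13 mm farther back than shut.
Start: joints at [1.062, 0.313, 0.046, 1.304, 0, 1.431], TCP at [0.207, 0.536, 0.198] pointing down, gripper open.
Joint ranges: [-2.76, 2.76], [-0.86, 1.69], [-1.03, 1.26], [-2.2, 2.34], [-1.47, 1.5], [-3.14, 3.14]. Speed limits (rad/s): [2.57, 2.57, 3.14, 3.14, 3.14, 3.14].

INTERFACE

Orientations are given as a unit quaternion [w, x, y, z].
In Python, from workcell import env, imaging, ticket gives the robot as it stands. The module is installed in compiled form; this text tells all that it offers.
- The arm moves only by the tool apply_moves, never from a script. Its argument "rows" is a list of rows, each an object with "xyz": the shift along the tool's x, y, z in mm, a list of three; "turn": the turn, a rotation vector about the tool's x, y, z in rad, a list of three; "grip": the opening, from 0 (shut) to 1 (fully open). A call has 1 to 12 rows; each row is the pose to reach, as a shift and turn from the pose commanded when the call began, along the tool's axes at that moment; what a row does not reach only later rows make up. A row lasts 1/12 s, in which the tool goes at most 41.7 mm and 7.16 degrees, less where a joint would pass 70% of its speed; a pose out of reach is approached as far as the arm can. A call with a gripper value outside its range is refused whole. The fingers move at their own pace and stop on an object; "force" is the grip in N (left out, the last holds). Time passes only in rows, so rows that repeat a pose let the fingers close. It gives the time, the measured TCP pose, the force, the opening and the grip force at its end, in the units of the state.
- env.get_state(): the state, without advancing time (a new reading comes with each control period).
- imaging.read_camera(name): name is "side" or "top"; returns a dict with "color" (480x640x3 uint8, blue, green, red), "z_map" (480x640 float32, m along the optical axis (not along the pixel's ray), 0 where there is no reading), "camera_matrix" (3x3 intrinsics, pixels), "k1" (the pictures are not rectified: a ray, as slopes to the right and down, at radius r is drawn at 1 + k1 r^2 times it, then the intrinsics apply), "view" (4x4, takes a point from world to camera coordinates). Camera axes: x right, y down, z forward; pixel columns grow to the right and rows downward; lengths in m; the calibration is good to about 2 mm. A picture is of the moment at which its call begins.
- ticket.hand_in(): hands the job in; it is judged then, once.
The state is a dict: "clock": time; "joint_pos": joint angles; "qvel": joint speeds; "tau": joint torques, N m; "tcp_pos": TCP position; "orientation": TCP orientation; "wrist_force": force on the tool from outside, world axes, zero at the start; "ft_torque": the same for the moment, N m; "finger_gap": finger opening in m; "grip_force": force on a finger pad.
Only numpy, scipy, OpenCV 4.12 (cv2) and the standard library are available. Lean on these libraries where they do the work, as an engineer would, in place of code of your own. Each camera call takes 0.05 s, during which the arm holds its last target. There are 200 camera calls.

## Working session

There is one attempt and no reset: what is moved stays moved. The work goes in short steps, Python scripts to look and compute and a tool call to move; the robot and the scene stay as the last step left them, time stands still between calls to the robot, and variables do not carry over. Pictures are saved under pics/ and viewed, at most 10 in all, crops included, and the job is handed in when it is done.

Besides the shell and the picture viewer there is one more tool, called after ">>>" by a JSON object that holds its "name" and its "arguments", one argument or row to a line. apply_moves: Moves the arm, as the interface text tells. Its arguments: {"type":"object","properties":{"rows":{"type":"array"},"force":{"type":"number"}},"required":["rows"]}

```bash
mkdir -p pics; cat > h.py <<'E'
import numpy as np, cv2
from workcell import env, imaging, ticket
from scipy.spatial.transform import Rotation as R
def cloud(d):
    K=d["camera_matrix"];k=d["k1"];z=d["z_map"]
    v,u=np.mgrid[:480,:640]
    a=(u-K[0,2])/K[0,0];b=(v-K[1,2])/K[1,1]
    rd=np.hypot(a,b);r=rd.copy()
    for _ in range(20): r=rd/(1+k*r*r)
    s=np.where(rd>0,r/np.maximum(rd,1e-9),1)
    P=np.stack([a*s*z,b*s*z,z],-1)
    V=d["view"]
    W=(P-V[:3,3])@V[:3,:3]
    W[z<=0]=np.nan
    return W
E
python3 - <<'E'
from h import *
print(env.get_state())
for n in("side","top"):
    d=imaging.read_camera(n);cv2.imwrite(f"pics/{n}0.png",d["color"]);np.save(f"{n}0.npy",cloud(d));print(n,d["view"],d["camera_matrix"],d["k1"])
E
```

```text
{'clock': 0.0, 'joint_pos': array([ 1.06241690e+00,  3.14005647e-01,  4.50053443e-02,  1.30359163e+00,
       -2.07796610e-05,  1.43119722e+00]), 'qvel': array([-0.00196871, -0.00162664,  0.00055185,  0.00121185,  0.00134326,
       -0.00119321]), 'tau': array([ 8.54040508e-06, -4.80628324e+01,  2.98531848e+01,  1.95132243e-02,
       -3.89711513e-04, -1.29163112e-05]), 'tcp_pos': array([0.20701693, 0.53584575, 0.19671671]), 'orientation': array([-2.75967010e-04,  1.83346982e-01,  9.83047851e-01, -8.54400541e-04]), 'wrist_force': array([ 0.2829722 ,  0.1606744 , -0.00425788]), 'ft_torque': array([ 0.06217144, -0.03495217, -0.05014674]), 'grip_force': 0.0, 'finger_gap': 0.0855219190930888}
side [[-0.99609344 -0.08796005 -0.00780337  0.53457076]
 [-0.04478335  0.57934459 -0.81385152  0.17368188]
 [ 0.07610726 -0.8103227  -0.58102049  1.75486574]
 [ 0.          0.          0.          1.        ]] [[568.27591088   0.         321.79348544]
 [  0.         568.27591088 245.38612327]
 [  0.           0.           1.        ]] -0.12249366420677395
top [[ 0.1060601  -0.99435071  0.00423388 -0.04927417]
 [-0.97280365 -0.10464172 -0.20664743  0.54494706]
 [ 0.20592306  0.01779832 -0.97840631  1.18793563]
 [ 0.          0.          0.          1.        ]] [[462.72860366   0.         322.32612426]
 [  0.         462.72860366 244.90555255]
 [  0.           0.           1.        ]] -0.04679871572495689
```

View pics/side0.png

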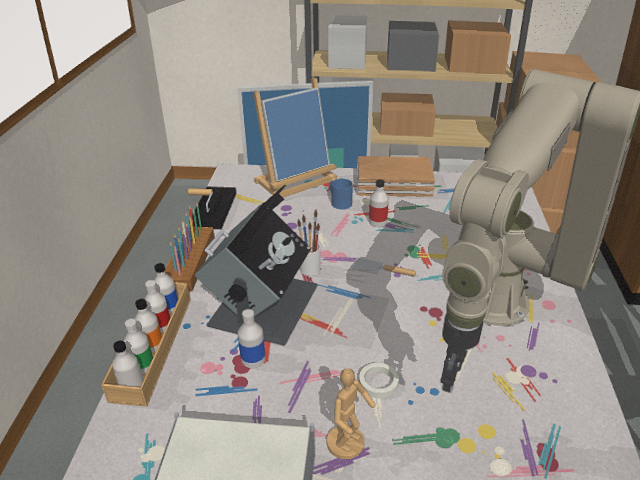

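View pics/top0.png

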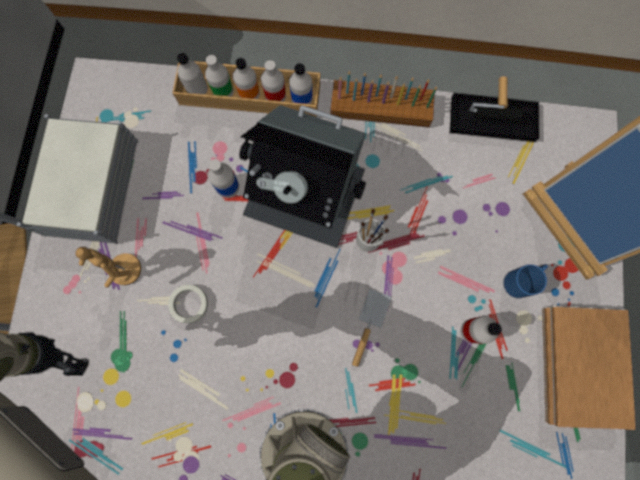

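Side view: black face around (275,250), with the cover disc near (278,248). Top view: disc centre at about (291,187) and arm going left to the pin near (264,183). The bottle is at (224,180), the pot at (372,230) and the arm at lower left.

```bash
cat > fit.py <<'E'
from h import *
W=np.load("top0.npy");c=cv2.imread("pics/top0.png").astype(int)
S=np.load("side0.npy");cs=cv2.imread("pics/side0.png").astype(int)
def reg(W,c,poly):
    m=np.zeros((480,640),np.uint8);cv2.fillPoly(m,[np.array(poly)],1)
    m=(m>0)&np.isfinite(W[...,2]);return W[m],c[m].max(1)
def plane(P,n=400,t=.002):
    g=np.random.default_rng(0);b=None;bc=-1
    for _ in range(n):
        q=P[g.choice(len(P),3,False)];nn=np.cross(q[1]-q[0],q[2]-q[0]);l=np.linalg.norm(nn)
        if l<1e-6: continue
        nn/=l;k=abs((P-q[0])@nn)<t
        if k.sum()>bc: bc=k.sum();b=k
    for _ in range(3):
        q=P[b];m=q.mean(0);nn=np.linalg.svd(q-m)[2][2];nn*=np.sign(nn[2]);b=abs((P-m)@nn)<t*1.5
    return m,nn,b
for nm,(X,C,poly) in dict(top=(W,c,[(262,135),(355,168),(333,240),(250,205)]),side=(S,cs,[(275,200),(310,250),(280,292),(230,270)])).items():
    P,v=reg(X,C,poly)
    P_=P[v<60];m,n,b=plane(P_)
    print(nm,len(P_),b.sum(),m,n,"tilt",np.degrees(np.arccos(n[2])),"yaw dir",np.degrees(np.arctan2(-n[1],-n[0])))
    # frame
    y=np.cross([0,0,1],-n*np.array([1,1,0]));y/=np.linalg.norm(y);x=np.cross(y,n)
    F=np.stack([x,y,n],1);Q=(P-m)@F
    q=Q[b.nonzero()[0]] if 0 else (P_[b]-m)@F
    print(" face extent",np.percentile(q,[1,99],axis=0).round(4))
    k=(Q[:,2]>.034)&(Q[:,2]<.046);print(" disc",k.sum(),Q[k].mean(0),np.percentile(Q[k],[2,98],axis=0).round(4))
    # circle fit on disc: print world
    for lo in(.052,):
        k2=(Q[:,2]>lo)&(Q[:,2]<.075)&(np.abs(Q[:,0])<.06);print(" knob",k2.sum(),Q[k2].mean(0) if k2.any() else 0, m+F@Q[k2].mean(0) if k2.any() else 0)
    np.savez(nm+"fr.npz",m=m,F=F)
    im=np.zeros((240,260,3),np.uint8)
    for p,h in zip(Q,v):
        i,j=int(120-p[0]*1000),int(130-p[1]*1000)
        if 0<=i<240 and 0<=j<260: cv2.circle(im,(j,i),1,(int(h),int(np.clip(p[2]*3000,0,255)),int(h)),-1)
    cv2.imwrite(f"pics/ortho_{nm}.png",cv2.resize(im,None,fx=1.5,fy=2 if 0 else 1.5))
a=cv2.imread("pics/ortho_top.png");b=cv2.imread("pics/ortho_side.png");cv2.imwrite("pics/ortho.png",np.hstack([a,b]))
E
python3 fit.py
```

```text
top 5338 3326 [0.65048944 0.07224848 0.22201044] [-0.67195823  0.15679073  0.72380163] tilt 43.630750926757976 yaw dir -13.134061273548589
 face extent [[-0.0808 -0.097  -0.0029]
 [ 0.0674  0.1146  0.0029]]
 disc 835 [0.0064553  0.02928926 0.03982425] [[-0.0261 -0.0136  0.036 ]
 [ 0.0407  0.0907  0.0446]]
 knob 48 [0.00853033 0.02003472 0.06193655] [0.61943592 0.10006721 0.27272622]
side 2437 1774 [0.66460668 0.10578653 0.22752645] [-0.6651762   0.16545684  0.72812407] tilt 43.270642406166026 yaw dir -13.968350939481821
 face extent [[-0.0855 -0.129  -0.0028]
 [ 0.0782  0.1033  0.0029]]
 disc 469 [-0.0004896   0.00449018  0.04032173] [[-0.0345 -0.0484  0.0352]
 [ 0.0349  0.0827  0.0454]]
 knob 34 [-0.00080436 -0.01178661  0.06081559] [0.62074013 0.10455219 0.27125641]
```

```bash
sleep 0; ls pics
```

```text
ortho.png
ortho_side.png
ortho_top.png
side0.png
top0.png
```

View pics/ortho.png

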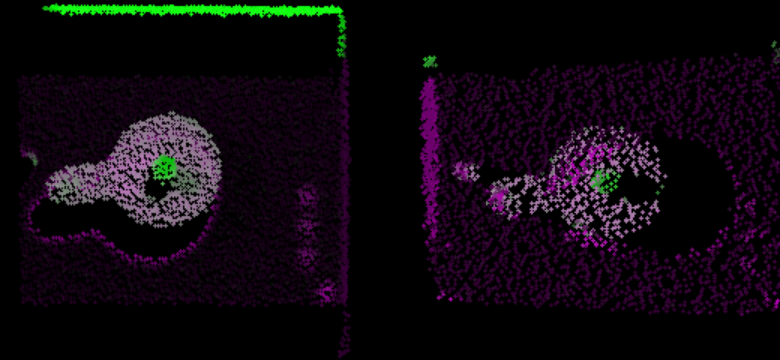

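```bash
cat > fit2.py <<'E'
from fit import reg,plane,W,c,S,cs
from h import *
from scipy.optimize import least_squares
A=[reg(W,c,[(262,135),(355,168),(333,240),(250,205)]),reg(S,cs,[(275,200),(310,250),(280,292),(230,270)])]
n=sum(np.array(plane(P[v<60])[1]) for P,v in A);n/=np.linalg.norm(n)
y=np.cross([0,0,1],-n*np.array([1,1,0]));y/=np.linalg.norm(y);x=np.cross(y,n);F=np.stack([x,y,n],1)
print("n",n)
def sdf(p,cx,cy,th):
    # signed distance to disc U arm
    d=np.hypot(p[:,0]-cx,p[:,1]-cy)-.038
    a=np.array([-np.sin(th),np.cos(th)])  # disc->pin
    q=p-[cx,cy];t=np.clip(q@a,0,.066);e=np.linalg.norm(q-t[:,None]*a,axis=1)-.013
    return np.minimum(d,e)
for nm,(P,v),C in zip(("top","side"),A,(W,S)):
    m=plane(P[v<60])[0]; h0=m@n
    Q=(C.reshape(-1,3))@F; Q[:,2]-=h0
    c0=np.array([.6194,.1001,.27])@F[:,:2]
    near=np.hypot(Q[:,0]-c0[0],Q[:,1]-c0[1]-.03)<.11
    Q=Q[near]; k=abs(Q[:,2]-.040)<.006;D=Q[k]; k=abs(Q[:,2])<.005; Fa=Q[k]
    print(nm,"face",h0,"disc z",np.median(D[:,2]),len(D))
    # grid occupancy: disc pts inside, maximise coverage -> fit centred on boundary
    from scipy.ndimage import binary_closing
    def cost(p):
        return np.sum(np.minimum(np.maximum(sdf(D[:,:2],*p),0),.01)) 
    g=np.arange(-.012,.0121,.001)
    best=None
    # template IoU on 1 mm grid
    gx=np.arange(c0[0]-.08,c0[0]+.08,.001);gy=np.arange(c0[1]-.07,c0[1]+.12,.001)
    H=np.histogram2d(D[:,0],D[:,1],[gx,gy])[0]>0
    H=binary_closing(np.pad(H,6),iterations=3)[6:-6,6:-6]
    X,Y=np.meshgrid((gx[1:]+gx[:-1])/2,(gy[1:]+gy[:-1])/2,indexing="ij");G=np.stack([X.ravel(),Y.ravel()],1)
    for th in np.arange(-.1,.4,.03):
      for dx in np.arange(-.014,.0141,.002):
        for dy in np.arange(-.014,.0141,.002):
          T=sdf(G,c0[0]+dx,c0[1]+dy,th)<0;s=(T&H.ravel()).sum()/(T|H.ravel()).sum()
          if best is None or s>best[0]: best=(s,dx,dy,th)
    s,dx,dy,th=best;cx,cy=c0[0]+dx,c0[1]+dy
    pin=np.array([cx-.066*np.sin(th),cy+.066*np.cos(th)])
    print(" iou",s,"th",th,"disc centre on face world",F@[cx,cy,h0],"pin on face",F@[*pin,h0])
    k=(Q[:,2]>.058)&(Q[:,2]<.072)&(np.hypot(Q[:,0]-cx,Q[:,1]-cy)<.02);print(" knob top off disc c",(Q[k].mean(0)-[cx,cy,0]).round(4),k.sum())
E
python3 fit2.py | tail -8
```

```text
knob 34 [-0.00080436 -0.01178661  0.06081559] [0.62074013 0.10455219 0.27125641]
n [-0.6685789   0.1611266   0.72597554]
top face -0.2620882153897033 disc z 0.039905973839436046 898
 iou 0.8010222065562214 th 0.17 disc centre on face world [0.65959003 0.09041426 0.22635971] pin on face [0.66694967 0.15555155 0.2186806 ]
 knob top off disc c [0.0011 0.0002 0.0634] 40
side face -0.26211833944524937 disc z 0.04031661152694718 461
 iou 0.41512427287149656 th 0.13999999999999999 disc centre on face world [0.66007875 0.09235374 0.22633784] pin on face [0.66889062 0.15745546 0.22000404]
 knob top off disc c [0.0011 0.0018 0.063 ] 25
```

```bash
cat > tgt.py <<'E'
import sys
from h import *
n=np.array([-.66858,.16113,.72598]);n/=np.linalg.norm(n)
y=np.cross([0,0,1],-n*np.array([1,1,0]));y/=np.linalg.norm(y);x=np.cross(y,n);F=np.stack([x,y,n],1)
pin=np.array([.668,.156,.2192]);pin-=n*(n@pin+.2621)
lens=pin-.066*y
def head(p): # world -> lens_axis frame mm
    return ((p-lens)@F*1000)
def tool(th): # x=knob->pin, z=-n
    X=np.cos(th)*y-np.sin(th)*x; return np.stack([X,np.cross(-n,X),-n],1)
def knob(th,h): return pin+.066*(np.sin(th)*x-np.cos(th)*y)+h*n
def rel(p,Rt):
    s=env.get_state();q=s["orientation"];R0=R.from_quat([q[1],q[2],q[3],q[0]]).as_matrix()
    print("xyz",(R0.T@(p-s["tcp_pos"])*1000).round(1).tolist(),"turn",R.from_matrix(R0.T@Rt).as_rotvec().round(3).tolist())
    return R0
def st():
    s=env.get_state();q=s["orientation"];R0=R.from_quat([q[1],q[2],q[3],q[0]]).as_matrix()
    print("t",round(s["clock"],2),"tcp head",head(s["tcp_pos"]).round(1),"gap",round(s["finger_gap"],4),"F head",(F.T@s["wrist_force"]).round(2),"M",s["ft_torque"].round(2),"q",s["joint_pos"].round(2),"zaxis err deg",np.degrees(np.arccos(-R0[:,2]@n)).round(2),"x ang",np.arctan2(-R0[:,0]@x,R0[:,0]@y).round(3))
E
python3 - <<'E'
from tgt import *
st();print("lens",lens,"knob",head(knob(.155,0)))
rel(knob(.155,.18),tool(.155))
W=np.load("top0.npy")
for nm,(u,v) in dict(mann=(90,258),tape=(187,303),bottle=(224,180),pot=(372,230)).items(): print(nm,W[v,u].round(3))
E
```

```text
t 0.1 tcp head [-405.4  327.3  352.9] gap 0.0852 F head [-0.02  0.72 -0.39] M [0.03 0.   0.03] q [1.06 0.31 0.05 1.3  0.   1.43] zaxis err deg 43.48 x ang 1.389
lens [0.65237663 0.09187561 0.21937362] knob [1.01890866e+01 7.91238969e-01 5.58676122e-14]
xyz [-459.9, -268.4, -160.0] turn [-0.568, -0.579, 1.218]
mann [0.426 0.553 0.202]
tape [0.357 0.363 0.001]
bottle [0.679 0.283 0.124]
pot [ 0.614 -0.125  0.011]
```

>>> {"name": "apply_moves", "arguments": {
  "rows": [
    {"xyz": [0, 0, -40], "turn": [0, 0, 0], "grip": 1},
    {"xyz": [0, 0, -80], "turn": [0, 0, 0.1], "grip": 1},
    {"xyz": [-20, -10, -120], "turn": [-0.05, -0.05, 0.2], "grip": 1},
    {"xyz": [-50, -30, -150], "turn": [-0.1, -0.1, 0.25], "grip": 1},
    {"xyz": [-85, -50, -170], "turn": [-0.15, -0.15, 0.32], "grip": 1},
    {"xyz": [-120, -70, -180], "turn": [-0.19, -0.2, 0.4], "grip": 1},
    {"xyz": [-155, -90, -180], "turn": [-0.23, -0.24, 0.5], "grip": 1},
    {"xyz": [-190, -110, -180], "turn": [-0.28, -0.28, 0.6], "grip": 1},
    {"xyz": [-225, -130, -180], "turn": [-0.33, -0.33, 0.7], "grip": 1},
    {"xyz": [-260, -150, -180], "turn": [-0.37, -0.38, 0.8], "grip": 1},
    {"xyz": [-295, -172, -180], "turn": [-0.42, -0.43, 0.9], "grip": 1},
    {"xyz": [-330, -192, -180], "turn": [-0.47, -0.48, 1.0], "grip": 1}
  ]
}}

```text
clock: 1.1
tcp_pos: [0.4436, 0.2395, 0.3777]
orientation: [0.264, 0.615, 0.722, 0.177]
wrist_force: [1.4, 0.5, -0.1]
finger_gap: 0.0855
grip_force: 0.0
```

```bash
python3 -c "
from tgt import *
st();rel(knob(.155,.16),tool(.155))"
```

```text
t 1.1 tcp head [-63.6  94.5 278.3] gap 0.0855 F head [ 0.85  0.77 -0.97] M [0.07 0.48 0.08] q [ 0.6  -0.26 -0.32  0.99 -0.4   1.9 ] zaxis err deg 7.84 x ang 0.363
xyz [-126.1, 44.2, 101.9] turn [-0.093, -0.101, 0.212]
```

>>> {"name": "apply_moves", "arguments": {
  "rows": [
    {"xyz": [-32, 11, 25], "turn": [-0.023, -0.025, 0.05], "grip": 0.35},
    {"xyz": [-63, 22, 51], "turn": [-0.046, -0.05, 0.11], "grip": 0.35},
    {"xyz": [-95, 33, 76], "turn": [-0.07, -0.075, 0.16], "grip": 0.35},
    {"xyz": [-126, 44, 102], "turn": [-0.093, -0.101, 0.212], "grip": 0.35},
    {"xyz": [-126, 44, 102], "turn": [-0.093, -0.101, 0.212], "grip": 0.35},
    {"xyz": [-126, 44, 102], "turn": [-0.093, -0.101, 0.212], "grip": 0.35}
  ]
}}

```text
clock: 1.6
tcp_pos: [0.5524, 0.1171, 0.3396]
orientation: [0.306, 0.683, 0.631, 0.203]
wrist_force: [-0.8, 0.0, 0.4]
finger_gap: 0.0302
grip_force: 0.0
```

```bash
python3 - <<'E'
from tgt import *
st();rel(knob(.155,.045),tool(.155))
ims=[]
for nm in("top","side"):
    d=imaging.read_camera(nm);c=d["color"];u,v=((290,190) if nm=="top" else (275,240))
    ims.append(cv2.resize(c[v-70:v+70,u-65:u+65],None,fx=3,fy=3,interpolation=2))
cv2.imwrite("pics/a1.png",np.hstack(ims))
E
```

```text
t 1.6 tcp head [  7.8   1.1 158.2] gap 0.0302 F head [-0.32 -0.15  0.82] M [0.17 0.56 0.04] q [ 0.26 -0.27 -0.5   0.65 -0.33  1.79] zaxis err deg 0.38 x ang 0.158
xyz [-0.6, 3.0, 113.2] turn [-0.006, 0.001, 0.003]
```

View pics/a1.png

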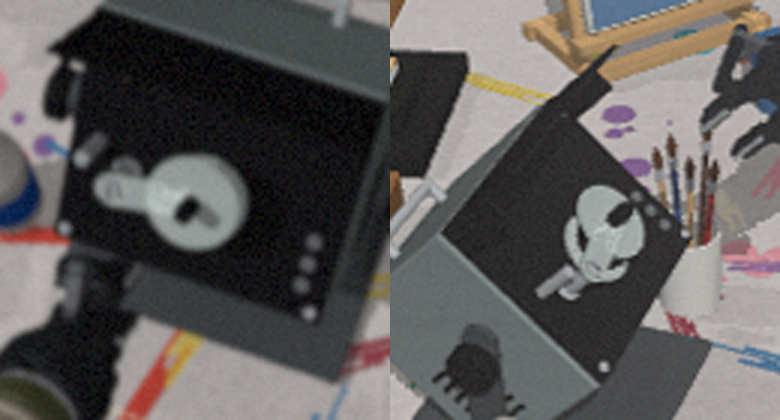

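Left (top crop): knob at (185,208), pin end at (110,185), stop peg at (92,148). Right (side crop): the gripper is at the right edge near (745,90), with clear space between it and the knob (625,215). Descending.

>>> {"name": "apply_moves", "arguments": {
  "rows": [
    {"xyz": [-0.5, 3, 25], "turn": [-0.006, 0, 0], "grip": 0.35},
    {"xyz": [-0.5, 3, 50], "turn": [-0.006, 0, 0], "grip": 0.35},
    {"xyz": [-0.5, 3, 70], "turn": [-0.006, 0, 0], "grip": 0.35},
    {"xyz": [-0.5, 3, 85], "turn": [-0.006, 0, 0], "grip": 0.35},
    {"xyz": [-0.5, 3, 95], "turn": [-0.006, 0, 0], "grip": 0.35},
    {"xyz": [-0.5, 3, 103], "turn": [-0.006, 0, 0], "grip": 0.35},
    {"xyz": [-0.5, 3, 109], "turn": [-0.006, 0, 0], "grip": 0.35},
    {"xyz": [-0.5, 3, 111], "turn": [-0.006, 0, 0], "grip": 0.35},
    {"xyz": [-0.5, 3, 111], "turn": [-0.006, 0, 0], "grip": 0.35}
  ]
}}

```text
clock: 2.45
tcp_pos: [0.6291, 0.1015, 0.2635]
orientation: [0.309, 0.681, 0.631, 0.207]
wrist_force: [0.1, -0.0, -0.0]
finger_gap: 0.0301
grip_force: 0.0
```

```bash
python3 - <<'E'
from tgt import *
st();rel(knob(.155,.045),tool(.155))
ims=[]
for nm in("top","side"):
    d=imaging.read_camera(nm);c=d["color"];u,v=((290,190) if nm=="top" else (275,240))
    ims.append(cv2.resize(c[v-70:v+70,u-65:u+65],None,fx=3,fy=3,interpolation=2))
cv2.imwrite("pics/a2.png",np.hstack(ims))
E
```

```text
t 2.45 tcp head [12.3  3.9 49.1] gap 0.0301 F head [ 0.09  0.   -0.1 ] M [ 0.12  0.62 -0.04] q [ 0.18 -0.11 -0.58  0.38 -0.28  1.72] zaxis err deg 0.25 x ang 0.16
xyz [-2.8, -2.6, 4.1] turn [0.004, -0.002, 0.005]
```

View pics/a2.png

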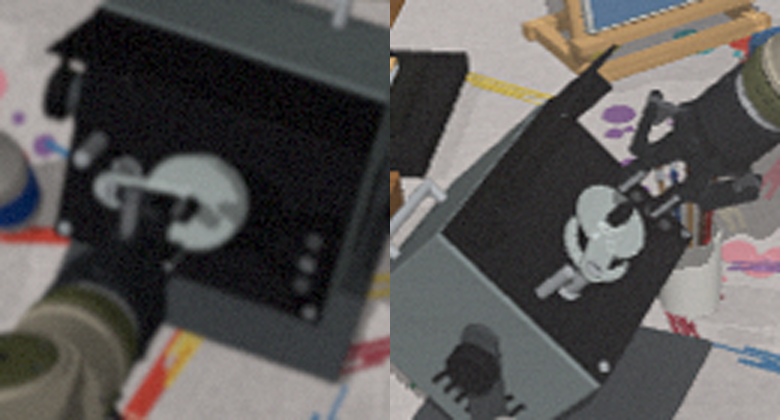

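Side crop: the fingertips at (625,190) and (660,210) straddle the knob (620,215) but only at its top. I'll centre, go deeper and narrow.

>>> {"name": "apply_moves", "arguments": {
  "rows": [
    {"xyz": [-2.5, -2.5, 2], "turn": [0, 0, 0], "grip": 0.32},
    {"xyz": [-2.5, -2.5, 4], "turn": [0, 0, 0], "grip": 0.29},
    {"xyz": [-2.5, -2.5, 6], "turn": [0, 0, 0], "grip": 0.27},
    {"xyz": [-2.5, -2.5, 6], "turn": [0, 0, 0], "grip": 0.25},
    {"xyz": [-2.5, -2.5, 6], "turn": [0, 0, 0], "grip": 0.25},
    {"xyz": [-2.5, -2.5, 6], "turn": [0, 0, 0], "grip": 0.25}
  ]
}}

```text
clock: 3.05
tcp_pos: [0.631, 0.0977, 0.2576]
orientation: [0.309, 0.681, 0.631, 0.207]
wrist_force: [-0.6, -0.3, 0.5]
finger_gap: 0.0214
grip_force: 0.0
```

```bash
python3 - <<'E'
from tgt import *
st();rel(knob(.155,.043),tool(.155))
ims=[]
d=imaging.read_camera("side");c=d["color"];u,v=(285,235)
cv2.imwrite("pics/a3.png",cv2.resize(c[v-50:v+50,u-60:u+60],None,fx=5,fy=5,interpolation=2))
E
```

```text
t 3.05 tcp head [10.2  0.6 43. ] gap 0.0214 F head [-0.04 -0.4   0.77] M [ 0.15  0.63 -0.07] q [ 0.17 -0.1  -0.59  0.36 -0.27  1.71] zaxis err deg 0.23 x ang 0.16
xyz [0.1, 0.0, -0.0] turn [0.004, -0.002, 0.005]
```

View pics/a3.png

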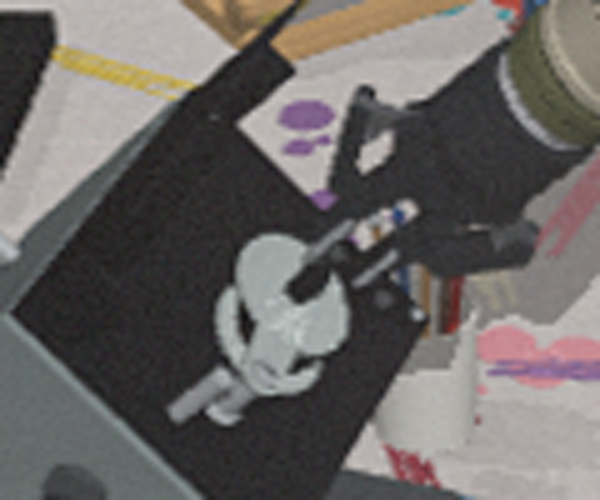

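The finger tips at about (305,260) and (355,287) bracket the knob (310,275). I'll confirm by closing lightly.

>>> {"name": "apply_moves", "arguments": {
  "force": 20,
  "rows": [
    {"xyz": [0, 0, 0], "turn": [0, 0, 0], "grip": 0.2},
    {"xyz": [0, 0, 0], "turn": [0, 0, 0], "grip": 0.15},
    {"xyz": [0, 0, 0], "turn": [0, 0, 0], "grip": 0.15},
    {"xyz": [0, 0, 0], "turn": [0, 0, 0], "grip": 0.15}
  ]
}}

```text
clock: 3.43
tcp_pos: [0.631, 0.0978, 0.2575]
orientation: [0.309, 0.681, 0.631, 0.207]
wrist_force: [-0.3, -0.4, -0.4]
finger_gap: 0.0129
grip_force: 0.0
```

```bash
python3 - <<'E'
from tgt import *
st()
E
```

```text
t 3.43 tcp head [10.1  0.7 43. ] gap 0.0129 F head [-0.44 -0.46 -0.11] M [ 0.14  0.61 -0.02] q [ 0.17 -0.1  -0.59  0.36 -0.27  1.71] zaxis err deg 0.23 x ang 0.16
```

Gap 12.9 mm with no force, so the knob is not between the pads. I'll look at the depth.

```bash
python3 - <<'E'
from tgt import *
d=imaging.read_camera("side");C=cloud(d).reshape(-1,3);col=d["color"].reshape(-1,3)
Q=head(C);k=(abs(Q[:,0]-10)<60)&(abs(Q[:,1]-10)<70)&(Q[:,2]>28)&(Q[:,2]<150)
Q=Q[k];g=col[k].max(1)
# two orthographic views in head frame: x-z and y-z, 3px/mm
ims=[]
for a in(0,1):
    im=np.full((390,390,3),60,np.uint8)
    for p,h in zip(Q,g):
        i=int(380-(p[2]-28)*3);j=int(195-(p[a]-10)*3)
        if 0<=i<390 and 0<=j<390: cv2.circle(im,(j,i),2,(int(h),)*3 if h>70 else (0,int(h)*2,200-int(h)),-1)
    for xx in([10],[0.8])[a]: cv2.circle(im,(int(195-(xx-10)*3),int(380-(43-28)*3)),4,(255,0,0),1)
    cv2.line(im,(0,int(380-36*3)),(390,int(380-36*3)),(255,255,0),1)
    ims.append(im)
cv2.imwrite("pics/o2.png",np.hstack(ims))
c=d["color"];u,v=(285,235)
x=cv2.resize(c[v-40:v+40,u-50:u+50],None,fx=3.9,fy=3.9,interpolation=2)
cv2.imwrite("pics/o2.png",np.hstack([*ims])[:,:])
E
```

```text
(no output)
```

View pics/o2.png

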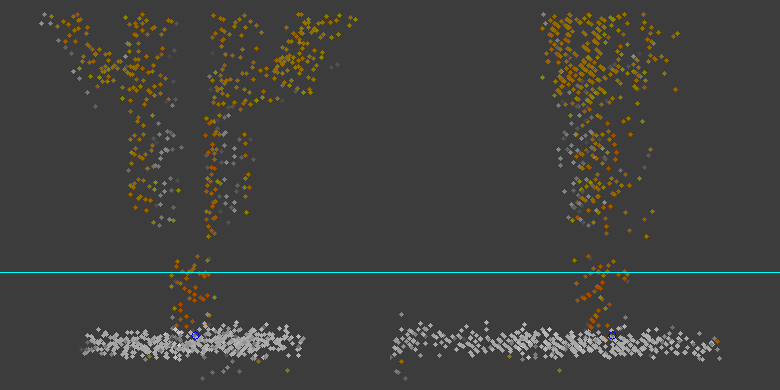

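```bash
python3 - <<'E'
import numpy as np
S=np.load("side0.npy").reshape(-1,3)
k=(np.hypot(S[:,0]-.207,S[:,1]-.536)<.09)&(S[:,2]>.05)&(S[:,2]<.4);P=S[k]
for lo in np.arange(.1,.32,.01):
    q=P[(P[:,2]>=lo)&(P[:,2]<lo+.01)]
    print(round(lo,2),len(q),q.mean(0).round(3) if len(q) else "")
E
```

```text
0.1 0 
0.11 0 
0.12 0 
0.13 0 
0.14 0 
0.15 0 
0.16 0 
0.17 0 
0.18 0 
0.19 0 
0.2 0 
0.21 0 
0.22 0 
0.23 0 
0.24 9 [0.219 0.574 0.248]
0.25 34 [0.223 0.58  0.255]
0.26 28 [0.224 0.584 0.265]
0.27 10 [0.224 0.588 0.272]
0.28 2 [0.217 0.591 0.289]
0.29 62 [0.231 0.599 0.297]
0.3 51 [0.228 0.595 0.303]
0.31 54 [0.224 0.59  0.315]
```

Depth shows the finger ends at z≈76 mm above the face, about 33 mm short of the reported TCP (the start picture gives the same offset). The lateral position is good. I'll reopen and advance stepwise, watching force.

>>> {"name": "apply_moves", "arguments": {
  "rows": [
    {"xyz": [0, 0, 0], "turn": [0, 0, 0], "grip": 0.35},
    {"xyz": [0, 0, 0], "turn": [0, 0, 0], "grip": 0.35},
    {"xyz": [0, 0, 0], "turn": [0, 0, 0], "grip": 0.35},
    {"xyz": [0, 0, 5], "turn": [0, 0, 0], "grip": 0.35},
    {"xyz": [0, 0, 10], "turn": [0, 0, 0], "grip": 0.35},
    {"xyz": [0, 0, 15], "turn": [0, 0, 0], "grip": 0.35},
    {"xyz": [0, 0, 19], "turn": [0, 0, 0], "grip": 0.35},
    {"xyz": [0, 0, 22], "turn": [0, 0, 0], "grip": 0.35},
    {"xyz": [0, 0, 22], "turn": [0, 0, 0], "grip": 0.35},
    {"xyz": [0, 0, 22], "turn": [0, 0, 0], "grip": 0.24},
    {"xyz": [0, 0, 22], "turn": [0, 0, 0], "grip": 0.24},
    {"xyz": [0, 0, 22], "turn": [0, 0, 0], "grip": 0.24}
  ]
}}

```text
clock: 4.48
tcp_pos: [0.6458, 0.0943, 0.2419]
orientation: [0.309, 0.681, 0.631, 0.207]
wrist_force: [0.5, 0.1, -0.5]
finger_gap: 0.02
grip_force: 0.0
```

```bash
cat > look.py <<'E'
from tgt import *
st()
d=imaging.read_camera("side");C=cloud(d).reshape(-1,3)
Q=head(C);T=head(env.get_state()["tcp_pos"])
k=(abs(Q[:,0]-T[0])<32)&(abs(Q[:,1]-T[1])<25)&(Q[:,2]>45)&(Q[:,2]<110);Q=Q[k]
for lo in range(45,110,5):
    q=Q[(Q[:,2]>=lo)&(Q[:,2]<lo+5)]; print(lo,len(q),np.sort(q[:,0].round(0))[::2].astype(int).tolist()[:22])
E
python3 look.py
```

```text
t 4.48 tcp head [10.4  0.8 21.1] gap 0.02 F head [-0.05  0.23 -0.65] M [0.19 0.66 0.01] q [ 0.16 -0.07 -0.6   0.31 -0.26  1.7 ] zaxis err deg 0.25 x ang 0.16
45 12 [-8, 7, 13, 14, 17, 18]
50 8 [0, 10, 12, 16]
55 16 [-1, 1, 4, 7, 11, 13, 15, 23]
60 29 [-12, -7, -4, 1, 2, 3, 6, 8, 11, 13, 16, 18, 23, 27, 29]
65 29 [-14, -9, -7, -2, -1, 1, 2, 3, 11, 14, 26, 28, 31, 34, 35]
70 14 [-12, -4, 1, 20, 22, 27, 33]
75 23 [-12, -10, -1, 1, 2, 23, 26, 28, 30, 32, 34, 36]
80 22 [-15, -6, -5, -2, -1, 0, 21, 22, 25, 26, 34]
85 18 [-11, -6, -5, -1, 2, 22, 28, 32, 35]
90 16 [-19, -8, -2, -1, 2, 23, 29, 32]
95 19 [-20, -13, -7, -3, -2, 0, 1, 26, 32, 40]
100 29 [-19, -13, -11, -9, -2, -2, 0, 25, 26, 31, 33, 34, 36, 38, 42]
105 37 [-21, -20, -18, -14, -7, -4, -3, -1, 22, 23, 27, 31, 33, 35, 36, 37, 38, 40, 41]
```

>>> {"name": "apply_moves", "arguments": {
  "force": 20,
  "rows": [
    {"xyz": [0, 0, 3], "turn": [0, 0, 0], "grip": 0.24},
    {"xyz": [0, 0, 6], "turn": [0, 0, 0], "grip": 0.24},
    {"xyz": [0, 0, 8], "turn": [0, 0, 0], "grip": 0.24},
    {"xyz": [0, 0, 8], "turn": [0, 0, 0], "grip": 0.15},
    {"xyz": [0, 0, 8], "turn": [0, 0, 0], "grip": 0.15},
    {"xyz": [0, 0, 8], "turn": [0, 0, 0], "grip": 0.15}
  ]
}}

```text
clock: 5.03
tcp_pos: [0.651, 0.0929, 0.2352]
orientation: [0.308, 0.681, 0.631, 0.207]
wrist_force: [3.2, -1.2, -4.3]
finger_gap: 0.0152
grip_force: 19.9
```

```bash
python3 -c "
from tgt import *
st();rel(knob(.155,.013),tool(.155))"
```

```text
t 5.03 tcp head [ 9.8  0.7 12.6] gap 0.0152 F head [-0.49 -0.46 -5.46] M [0.25 0.54 0.08] q [ 0.15 -0.05 -0.61  0.29 -0.26  1.7 ] zaxis err deg 0.19 x ang 0.16
xyz [0.1, 0.4, -0.4] turn [0.003, -0.002, 0.005]
```

Knob held (gap 15.2 mm). I'll loosen to a cage and compute the arc rows.

```bash
cat > arc.py <<'E'
import sys
from tgt import *
st()
s=env.get_state();q=s["orientation"];R0=R.from_quat([q[1],q[2],q[3],q[0]]).as_matrix()
h=float(sys.argv[1]);
for th in np.linspace(float(sys.argv[2]),float(sys.argv[3]),int(sys.argv[4])):
    print(round(th,2),(R0.T@(knob(th,h)-s["tcp_pos"])*1000).round(1).tolist(),R.from_matrix(R0.T@tool(th)).as_rotvec().round(3).tolist())
E
python3 arc.py .014 .2 .7 11
```

```text
t 5.03 tcp head [ 9.8  0.7 12.6] gap 0.0152 F head [-0.49 -0.46 -5.46] M [0.25 0.54 0.08] q [ 0.15 -0.05 -0.61  0.29 -0.26  1.7 ] zaxis err deg 0.19 x ang 0.16
0.2 [0.1, 3.4, -1.4] [0.003, -0.002, -0.04]
0.25 [0.3, 6.7, -1.4] [0.003, -0.002, -0.09]
0.3 [0.7, 10.0, -1.4] [0.003, -0.002, -0.14]
0.35 [1.2, 13.2, -1.4] [0.003, -0.002, -0.19]
0.4 [1.9, 16.4, -1.4] [0.003, -0.002, -0.24]
0.45 [2.8, 19.6, -1.4] [0.003, -0.001, -0.29]
0.5 [3.8, 22.8, -1.3] [0.003, -0.001, -0.34]
0.55 [5.0, 25.8, -1.3] [0.003, -0.001, -0.39]
0.6 [6.3, 28.9, -1.3] [0.003, -0.001, -0.44]
0.65 [7.8, 31.8, -1.3] [0.003, -0.001, -0.49]
0.7 [9.4, 34.7, -1.3] [0.003, -0.001, -0.54]
```

>>> {"name": "apply_moves", "arguments": {
  "rows": [
    {"xyz": [0, 0, -1.5], "turn": [0, 0, 0], "grip": 0.21},
    {"xyz": [0.1, 3.4, -1.5], "turn": [0, 0, -0.04], "grip": 0.21},
    {"xyz": [0.3, 6.7, -1.5], "turn": [0, 0, -0.09], "grip": 0.21},
    {"xyz": [0.7, 10, -1.5], "turn": [0, 0, -0.14], "grip": 0.21},
    {"xyz": [1.2, 13.2, -1.5], "turn": [0, 0, -0.19], "grip": 0.21},
    {"xyz": [1.9, 16.4, -1.5], "turn": [0, 0, -0.24], "grip": 0.21},
    {"xyz": [2.8, 19.6, -1.5], "turn": [0, 0, -0.29], "grip": 0.21},
    {"xyz": [3.8, 22.8, -1.5], "turn": [0, 0, -0.34], "grip": 0.21},
    {"xyz": [5, 25.8, -1.5], "turn": [0, 0, -0.39], "grip": 0.21},
    {"xyz": [6.3, 28.9, -1.5], "turn": [0, 0, -0.44], "grip": 0.21},
    {"xyz": [7.8, 31.8, -1.5], "turn": [0, 0, -0.49], "grip": 0.21},
    {"xyz": [9.4, 34.7, -1.5], "turn": [0, 0, -0.54], "grip": 0.21}
  ]
}}

```text
clock: 6.03
tcp_pos: [0.6754, 0.102, 0.2583]
orientation: [0.352, 0.487, 0.791, 0.116]
wrist_force: [-0.5, -0.9, -1.1]
finger_gap: 0.0178
grip_force: 1.1
```

```bash
python3 arc.py .014 .75 1.3 12; python3 - <<'E'
from tgt import *
d=imaging.read_camera("side");c=d["color"];u,v=(285,235)
d2=imaging.read_camera("top")["color"]
cv2.imwrite("pics/a4.png",np.hstack([cv2.resize(c[v-60:v+60,u-60:u+60],(400,400),interpolation=2),cv2.resize(d2[120:250,225:355],(400,400),interpolation=2)]))
E
```

```text
t 6.03 tcp head [41.3 15.2 14.5] gap 0.0178 F head [-0.95 -1.03 -0.68] M [ 0.18  1.1  -0.06] q [ 0.16 -0.02 -0.51  0.36 -0.27  1.16] zaxis err deg 0.1 x ang 0.703
0.75 [-0.5, 4.4, 0.5] [0.001, -0.001, -0.047]
0.8 [-0.2, 7.7, 0.5] [0.002, -0.001, -0.097]
0.85 [0.2, 11.0, 0.5] [0.002, -0.001, -0.147]
0.9 [0.7, 14.2, 0.5] [0.002, -0.001, -0.197]
0.95 [1.5, 17.4, 0.5] [0.002, -0.001, -0.247]
1.0 [2.3, 20.6, 0.5] [0.002, -0.001, -0.297]
1.05 [3.4, 23.7, 0.5] [0.002, -0.001, -0.347]
1.1 [4.6, 26.8, 0.5] [0.002, -0.001, -0.397]
1.15 [5.9, 29.8, 0.5] [0.002, -0.001, -0.447]
1.2 [7.4, 32.8, 0.5] [0.002, -0.001, -0.497]
1.25 [9.1, 35.6, 0.5] [0.002, -0.001, -0.547]
1.3 [10.9, 38.4, 0.5] [0.002, -0.001, -0.597]
```

View pics/a4.png

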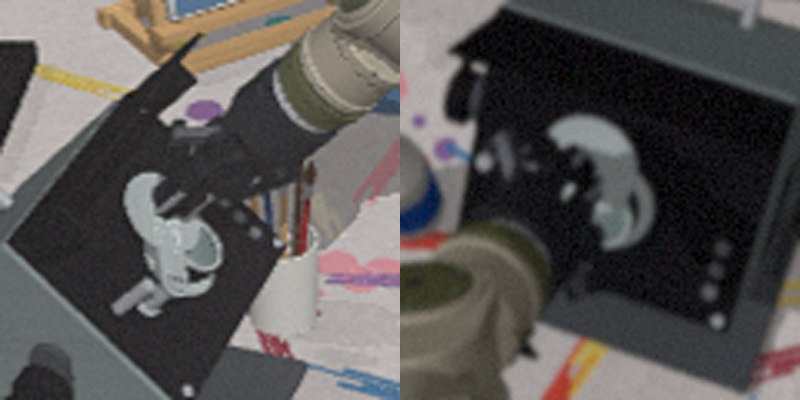

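The cover has swung to about 0.7 rad with the lens now uncovered; left crop: disc at (140,205), lens at (205,245). The gripper is clear of the visor. Continuing.

>>> {"name": "apply_moves", "arguments": {
  "rows": [
    {"xyz": [-0.5, 4.4, 0.5], "turn": [0, 0, -0.047], "grip": 0.21},
    {"xyz": [-0.2, 7.7, 0.5], "turn": [0, 0, -0.097], "grip": 0.21},
    {"xyz": [0.2, 11, 0.5], "turn": [0, 0, -0.147], "grip": 0.21},
    {"xyz": [0.7, 14.2, 0.5], "turn": [0, 0, -0.197], "grip": 0.21},
    {"xyz": [1.5, 17.4, 0.5], "turn": [0, 0, -0.247], "grip": 0.21},
    {"xyz": [2.3, 20.6, 0.5], "turn": [0, 0, -0.297], "grip": 0.21},
    {"xyz": [3.4, 23.7, 0.5], "turn": [0, 0, -0.347], "grip": 0.21},
    {"xyz": [4.6, 26.8, 0.5], "turn": [0, 0, -0.397], "grip": 0.21},
    {"xyz": [5.9, 29.8, 0.5], "turn": [0, 0, -0.447], "grip": 0.21},
    {"xyz": [7.4, 32.8, 0.5], "turn": [0, 0, -0.497], "grip": 0.21},
    {"xyz": [9.1, 35.6, 0.5], "turn": [0, 0, -0.547], "grip": 0.21},
    {"xyz": [10.9, 38.4, 0.5], "turn": [0, 0, -0.597], "grip": 0.21}
  ]
}}

```text
clock: 7.13
tcp_pos: [0.6996, 0.13, 0.2739]
orientation: [0.371, 0.234, 0.899, 0.007]
wrist_force: [-2.2, -1.1, -1.8]
finger_gap: 0.0179
grip_force: 0.9
```

```bash
python3 arc.py .014 1.35 1.9 12
```

```text
t 7.13 tcp head [64.3 48.1 14.1] gap 0.0179 F head [-2.65 -1.64 -0.03] M [ 0.01  0.98 -0.14] q [ 0.21  0.04 -0.41  0.41 -0.3   0.61] zaxis err deg 0.12 x ang 1.298
1.35 [0.8, 3.3, 0.1] [0.002, 0.001, -0.052]
1.4 [1.1, 6.6, 0.1] [0.002, 0.001, -0.102]
1.45 [1.5, 9.9, 0.1] [0.002, 0.001, -0.152]
1.5 [2.1, 13.1, 0.2] [0.002, 0.001, -0.202]
1.55 [2.8, 16.4, 0.2] [0.002, 0.002, -0.252]
1.6 [3.7, 19.5, 0.2] [0.002, 0.002, -0.302]
1.65 [4.8, 22.7, 0.2] [0.001, 0.002, -0.352]
1.7 [6.0, 25.7, 0.2] [0.001, 0.002, -0.402]
1.75 [7.4, 28.7, 0.2] [0.001, 0.002, -0.452]
1.8 [8.9, 31.7, 0.2] [0.001, 0.002, -0.502]
1.85 [10.6, 34.5, 0.2] [0.001, 0.002, -0.552]
1.9 [12.4, 37.3, 0.2] [0.001, 0.002, -0.602]
```

>>> {"name": "apply_moves", "arguments": {
  "rows": [
    {"xyz": [0.8, 3.3, 0.1], "turn": [0, 0, -0.052], "grip": 0.21},
    {"xyz": [1.1, 6.6, 0.1], "turn": [0, 0, -0.102], "grip": 0.21},
    {"xyz": [1.5, 9.9, 0.1], "turn": [0, 0, -0.152], "grip": 0.21},
    {"xyz": [2.1, 13.1, 0.2], "turn": [0, 0, -0.202], "grip": 0.21},
    {"xyz": [2.8, 16.4, 0.2], "turn": [0, 0, -0.252], "grip": 0.21},
    {"xyz": [3.7, 19.5, 0.2], "turn": [0, 0, -0.302], "grip": 0.21},
    {"xyz": [4.8, 22.7, 0.2], "turn": [0, 0, -0.352], "grip": 0.21},
    {"xyz": [6, 25.7, 0.2], "turn": [0, 0, -0.402], "grip": 0.21},
    {"xyz": [7.4, 28.7, 0.2], "turn": [0, 0, -0.452], "grip": 0.21},
    {"xyz": [8.9, 31.7, 0.2], "turn": [0, 0, -0.502], "grip": 0.21},
    {"xyz": [10, 33.4, 0.2], "turn": [0, 0, -0.532], "grip": 0.21}
  ]
}}

```text
clock: 8.05
tcp_pos: [0.7081, 0.164, 0.2742]
orientation: [0.361, -0.011, 0.928, -0.09]
wrist_force: [1.4, -2.0, -0.4]
finger_gap: 0.0176
grip_force: 0.8
```

```bash
python3 arc.py .014 1.85 2.05 9
```

```text
t 8.05 tcp head [64.8 83.1 14.2] gap 0.0176 F head [ 1.06 -1.61 -1.53] M [-0.07  0.67 -0.19] q [ 0.27  0.08 -0.37  0.43 -0.34  0.12] zaxis err deg 0.22 x ang 1.829
1.85 [1.0, 1.4, 0.2] [0.001, 0.004, -0.021]
1.88 [1.1, 3.0, 0.2] [0.001, 0.004, -0.046]
1.9 [1.2, 4.6, 0.2] [0.001, 0.004, -0.071]
1.92 [1.3, 6.3, 0.2] [0.0, 0.004, -0.096]
1.95 [1.5, 7.9, 0.2] [0.0, 0.004, -0.121]
1.98 [1.7, 9.6, 0.2] [0.0, 0.004, -0.146]
2.0 [2.0, 11.2, 0.2] [0.0, 0.004, -0.171]
2.02 [2.3, 12.8, 0.2] [0.0, 0.004, -0.196]
2.05 [2.6, 14.4, 0.2] [0.0, 0.004, -0.221]
```

>>> {"name": "apply_moves", "arguments": {
  "rows": [
    {"xyz": [1, 1.4, 0.2], "turn": [0, 0, -0.021], "grip": 0.21},
    {"xyz": [1.1, 3, 0.2], "turn": [0, 0, -0.046], "grip": 0.21},
    {"xyz": [1.2, 4.6, 0.2], "turn": [0, 0, -0.071], "grip": 0.21}
  ]
}}

```text
clock: 8.3
tcp_pos: [0.708, 0.1685, 0.2732]
orientation: [0.358, -0.044, 0.927, -0.103]
wrist_force: [1.4, -2.4, -0.0]
finger_gap: 0.0182
grip_force: 0.8
```

```bash
python3 arc.py .014 1.9 2.1 9
```

```text
t 8.3 tcp head [63.3 87.6 14.2] gap 0.0182 F head [ 1.39 -1.96 -1.34] M [-0.18  0.34 -0.19] q [ 0.28  0.08 -0.37  0.43 -0.35  0.06] zaxis err deg 0.3 x ang 1.9
1.9 [0.9, 0.0, 0.2] [0.001, 0.005, 0.0]
1.92 [0.9, 1.7, 0.2] [0.001, 0.005, -0.025]
1.95 [1.0, 3.3, 0.2] [0.001, 0.005, -0.05]
1.98 [1.1, 5.0, 0.2] [0.001, 0.005, -0.075]
2.0 [1.2, 6.6, 0.2] [0.001, 0.005, -0.1]
2.02 [1.4, 8.3, 0.2] [0.0, 0.005, -0.125]
2.05 [1.6, 9.9, 0.2] [0.0, 0.005, -0.15]
2.08 [1.9, 11.5, 0.2] [0.0, 0.005, -0.175]
2.1 [2.2, 13.2, 0.2] [0.0, 0.005, -0.2]
```

>>> {"name": "apply_moves", "arguments": {
  "rows": [
    {"xyz": [0.9, 1.7, 0.2], "turn": [0, 0, -0.025], "grip": 0.21},
    {"xyz": [1, 3.3, 0.2], "turn": [0, 0, -0.05], "grip": 0.21}
  ]
}}

```text
clock: 8.47
tcp_pos: [0.7073, 0.1718, 0.2716]
orientation: [0.355, -0.067, 0.926, -0.112]
wrist_force: [1.4, -3.5, 3.0]
finger_gap: 0.0179
grip_force: 2.6
```

>>> {"name": "apply_moves", "arguments": {
  "rows": [
    {"xyz": [0, 1.6, 0], "turn": [0, 0, -0.025], "grip": 0.21},
    {"xyz": [0.2, 3.3, 0], "turn": [0, 0, -0.05], "grip": 0.21}
  ]
}}

```text
clock: 8.63
tcp_pos: [0.707, 0.1718, 0.2712]
orientation: [0.352, -0.089, 0.924, -0.124]
wrist_force: [-1.6, -13.2, 5.4]
finger_gap: 0.0179
grip_force: 7.3
```

```bash
python3 arc.py .014 2.0 2.1 3
```

```text
t 8.63 tcp head [60.7 90.5 14. ] gap 0.0179 F head [  4.86 -13.16   2.87] M [-2.06  0.04 -1.95] q [ 0.29  0.09 -0.37  0.43 -0.36 -0.03] zaxis err deg 0.43 x ang 2.0
2.0 [-0.6, 2.9, -0.0] [-0.006, 0.004, 0.0]
2.05 [-0.6, 6.2, -0.0] [-0.006, 0.004, -0.05]
2.1 [-0.3, 9.5, -0.1] [-0.007, 0.004, -0.1]
```

The stop is felt (13 N, motion halted). I'll relax the push, open and draw back.

>>> {"name": "apply_moves", "arguments": {
  "rows": [
    {"xyz": [0, -2.5, 0], "turn": [0, 0, 0], "grip": 0.21},
    {"xyz": [0, -2.5, 0], "turn": [0, 0, 0], "grip": 0.3},
    {"xyz": [0, -2.5, 0], "turn": [0, 0, 0], "grip": 0.36},
    {"xyz": [0, -2.5, 0], "turn": [0, 0, 0], "grip": 0.36},
    {"xyz": [0, -2.5, -10], "turn": [0, 0, 0], "grip": 0.36},
    {"xyz": [0, -2.5, -25], "turn": [0, 0, 0], "grip": 0.36},
    {"xyz": [0, -2.5, -50], "turn": [0, 0, 0], "grip": 0.36},
    {"xyz": [0, -2.5, -80], "turn": [0, 0, 0], "grip": 0.36},
    {"xyz": [0, -2.5, -110], "turn": [0, 0, 0], "grip": 0.36},
    {"xyz": [0, -2.5, -110], "turn": [0, 0, 0], "grip": 0.36}
  ]
}}

```text
clock: 9.47
tcp_pos: [0.6321, 0.1921, 0.3576]
orientation: [0.356, -0.09, 0.923, -0.119]
wrist_force: [-0.4, 0.2, 0.5]
finger_gap: 0.0309
grip_force: 0.0
```

```bash
python3 - <<'E'
from tgt import *
st()
rel(lens+.13*n+0*x,tool(0.0))
for nm in("side","top"):
    d=imaging.read_camera(nm);C=cloud(d);Q=head(C.reshape(-1,3));g=d["color"].reshape(-1,3).max(1)
    k=(abs(Q[:,0])<60)&(abs(Q[:,1])<80)&(abs(Q[:,2])<4)&(g<60);print(nm,"face z",np.median(Q[k,2]))
    k=(abs(Q[:,0])<45)&(abs(Q[:,1])<45)&(Q[:,2]>15)&(Q[:,2]<34);print(" tube",k.sum(),Q[k].mean(0).round(1),np.percentile(Q[k],[3,97],axis=0).round(1))
    k=(abs(Q[:,0]-55)<60)&(abs(Q[:,1]-85)<60)&(abs(Q[:,2]-40)<5)&(g>80);print(" disc",k.sum(),Q[k].mean(0).round(1))
    if nm=="side": a=cv2.resize(d["color"][175:295,225:345],(400,400),interpolation=2)
    else: b=cv2.resize(d["color"][120:250,225:355],(400,400),interpolation=2)
cv2.imwrite("pics/a5.png",np.hstack([a,b]))
E
```

```text
t 9.47 tcp head [ 63.7  92.6 130. ] gap 0.0309 F head [0.05 0.13 0.66] M [0.13 0.6  0.05] q [ 0.37 -0.06 -0.3   0.66 -0.4   0.03] zaxis err deg 0.73 x ang 1.998
xyz [96.4, -57.9, -1.3] turn [0.014, 0.005, 1.998]
side face z 0.2471847801671434
 tube 245 [ 0.6  5.5 25.6] [[-22.6 -20.4  16. ]
 [ 23.9  27.5  31.8]]
 disc 464 [50.  88.8 39.8]
top face z 0.051366479162046556
 tube 394 [ 1.5 -0.4 25.8] [[-23.  -23.7  18. ]
 [ 24.1  22.7  30.6]]
 disc 825 [49.8 84.9 40.6]
```

View pics/a5.png

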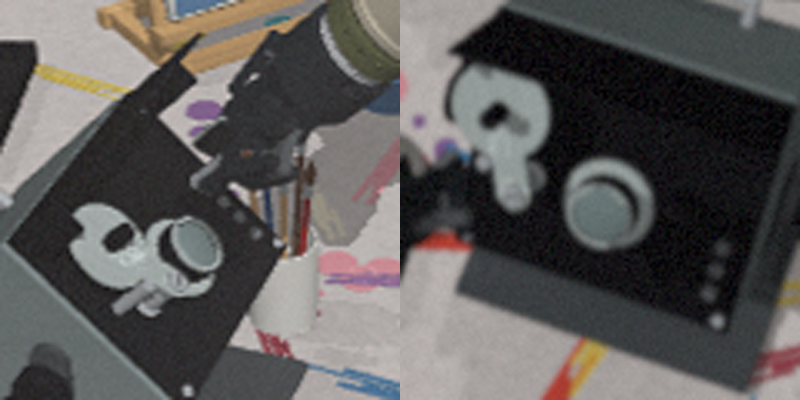

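Cover is open (disc at (500,105) in the top crop). Tube rim is clear at (608,200), centre about (1,1) mm from my estimate.

```bash
python3 - <<'E'
from tgt import *
rel(lens+.001*x+.001*y+.10*n,tool(np.pi))
E
```

```text
xyz [92.6, -57.8, 25.1] turn [-0.002, 0.008, -1.142]
```

>>> {"name": "apply_moves", "arguments": {
  "rows": [
    {"xyz": [9, -6, 0], "turn": [0, 0, -0.12], "grip": 0.5},
    {"xyz": [18, -12, 0], "turn": [0, 0, -0.24], "grip": 0.9},
    {"xyz": [30, -18, 0], "turn": [0, 0, -0.36], "grip": 0.9},
    {"xyz": [42, -26, 0], "turn": [0, 0, -0.48], "grip": 0.9},
    {"xyz": [54, -34, 0], "turn": [0, 0, -0.6], "grip": 0.9},
    {"xyz": [66, -42, 0], "turn": [0, 0, -0.72], "grip": 0.9},
    {"xyz": [78, -50, 0], "turn": [0, 0, -0.84], "grip": 0.9},
    {"xyz": [92.5, -58, 5], "turn": [0, 0.004, -0.96], "grip": 0.9},
    {"xyz": [92.5, -58, 15], "turn": [0, 0.008, -1.08], "grip": 0.9},
    {"xyz": [92.5, -58, 25], "turn": [0, 0.008, -1.142], "grip": 0.9},
    {"xyz": [92.5, -58, 25], "turn": [0, 0.008, -1.142], "grip": 0.9}
  ]
}}

```text
clock: 10.48
tcp_pos: [0.5857, 0.1066, 0.2869]
orientation: [0.225, -0.575, 0.731, -0.291]
wrist_force: [-0.2, 0.2, -0.1]
finger_gap: 0.0767
grip_force: 0.0
```

```bash
python3 - <<'E'
from tgt import *
st();rel(lens+.001*x+.001*y-.0*n,tool(np.pi))
E
```

```text
t 10.48 tcp head [-3.1 -1.3 96. ] gap 0.0767 F head [-0.21  0.13  0.09] M [ 0.14  0.57 -0.04] q [ 0.22 -0.19 -0.58  0.48 -0.31 -1.23] zaxis err deg 0.46 x ang -3.139
xyz [-2.9, -4.6, 95.9] turn [0.005, -0.006, 0.002]
```

>>> {"name": "apply_moves", "arguments": {
  "rows": [
    {"xyz": [-3, -4.5, 20], "turn": [0.005, -0.006, 0], "grip": 0.9},
    {"xyz": [-3, -4.5, 45], "turn": [0.005, -0.006, 0], "grip": 0.9},
    {"xyz": [-3, -4.5, 65], "turn": [0.005, -0.006, 0], "grip": 0.9},
    {"xyz": [-3, -4.5, 80], "turn": [0.005, -0.006, 0], "grip": 0.9},
    {"xyz": [-3, -4.5, 92], "turn": [0.005, -0.006, 0], "grip": 0.9},
    {"xyz": [-3, -4.5, 100], "turn": [0.005, -0.006, 0], "grip": 0.9},
    {"xyz": [-3, -4.5, 104], "turn": [0.005, -0.006, 0], "grip": 0.9},
    {"xyz": [-3, -4.5, 104], "turn": [0.005, -0.006, 0], "grip": 0.9}
  ]
}}

```text
clock: 11.15
tcp_pos: [0.6595, 0.0923, 0.2168]
orientation: [0.23, -0.575, 0.729, -0.291]
wrist_force: [0.5, 0.1, -0.5]
finger_gap: 0.0769
grip_force: 0.0
```

```bash
cat > look2.py <<'E'
from tgt import *
st();rel(lens+.001*x+.001*y-.033*n,tool(np.pi))
d=imaging.read_camera("side");Q=head(cloud(d).reshape(-1,3))
k=(abs(Q[:,0])<75)&(abs(Q[:,1])<25)&(Q[:,2]>5)&(Q[:,2]<80);Q=Q[k]
for lo in range(5,80,5):
    q=Q[(Q[:,2]>=lo)&(Q[:,2]<lo+5)]; print(lo,len(q),[int(v) for v in np.sort(q[:,0].round(0)) if abs(v)>29][:30])
E
python3 look2.py
```

```text
t 11.15 tcp head [ 3.1  2.1 -6.5] gap 0.0769 F head [ 0.02  0.22 -0.7 ] M [0.14 0.57 0.02] q [ 0.15 -0.02 -0.62  0.24 -0.26 -1.29] zaxis err deg 0.15 x ang 3.141
xyz [1.1, 2.2, 26.5] turn [-0.002, 0.001, -0.0]
5 53 [-72, -70, -56, -35, -33, -31, -30, -30, 31, 31, 31, 32, 33, 33, 33, 37, 43, 47, 54, 58, 65, 75]
10 17 [31]
15 22 []
20 58 []
25 124 []
30 15 [-35]
35 4 [-36, 44, 48, 50]
40 6 [-39, -37, -36, -35, 46, 48]
45 18 [-47, -45, -43, -42, -40, -40, -39, -38, -36, -34, -34, -34, 43, 45, 47, 50, 52, 54]
50 21 [-47, -46, -45, -45, -44, -38, -36, -35, -34, -34, 43, 45, 45, 47, 49, 49, 51, 53, 55, 56, 57]
55 16 [-47, -46, -41, -36, -35, 44, 45, 48, 49, 51, 52, 53, 55, 55, 56, 56]
60 12 [-47, -38, -37, -35, -34, -34, -34, 45, 48, 51, 55, 56]
65 20 [-47, -45, -45, -42, -40, -38, -36, -35, -35, -34, -34, 44, 45, 47, 47, 49, 50, 52, 54, 56]
70 18 [-48, -41, -39, -38, -37, -36, -35, -34, -34, 43, 43, 47, 49, 51, 52, 54, 56, 58]
75 12 [-60, -55, -52, -46, -44, -40, -38, -36, 45, 49, 51, 56]
```

>>> {"name": "apply_moves", "arguments": {
  "force": 20,
  "rows": [
    {"xyz": [1, 3, 6], "turn": [0, 0, 0], "grip": 0.9},
    {"xyz": [1, 3, 12], "turn": [0, 0, 0], "grip": 0.9},
    {"xyz": [1, 3, 17], "turn": [0, 0, 0], "grip": 0.9},
    {"xyz": [1, 3, 21], "turn": [0, 0, 0], "grip": 0.9},
    {"xyz": [1, 3, 24], "turn": [0, 0, 0], "grip": 0.9},
    {"xyz": [1, 3, 25], "turn": [0, 0, 0], "grip": 0.9},
    {"xyz": [1, 3, 25], "turn": [0, 0, 0], "grip": 0.9},
    {"xyz": [1, 3, 25], "turn": [0, 0, 0], "grip": 0.72},
    {"xyz": [1, 3, 25], "turn": [0, 0, 0], "grip": 0.72}
  ]
}}

```text
clock: 11.95
tcp_pos: [0.6742, 0.0881, 0.1982]
orientation: [0.231, -0.575, 0.729, -0.292]
wrist_force: [0.2, -0.2, -0.3]
finger_gap: 0.0619
grip_force: 0.0
```

```bash
python3 look2.py | head -14
```

```text
t 11.95 tcp head [  1.5   1.4 -30.6] gap 0.0619 F head [-0.03 -0.14 -0.32] M [ 0.19  0.6  -0.04] q [ 0.13  0.03 -0.63  0.18 -0.25 -1.3 ] zaxis err deg 0.28 x ang -3.141
xyz [0.4, 0.5, 2.4] turn [-0.004, 0.002, 0.0]
5 43 [-70, -58, -56, -51, -32, 30, 30, 32, 53, 54, 70]
10 31 [-37, -34, -32, 36, 42]
15 32 [-40, -40, -38, -34, -30, 34, 35, 39, 39, 40, 40, 44, 46]
20 72 [-37, -35, -33, -31, 35, 36, 37, 42, 46, 46, 47]
25 142 [-41, -41, -39, -38, -33, -30, 33, 34, 35, 39, 40, 40, 41, 42, 43, 43, 45, 45]
30 27 [-43, -39, -34, 38, 45, 45]
35 21 [-39, -38, -35, -34, 34, 36, 37, 38, 39, 40, 40, 42, 43, 44, 45, 47, 48]
40 15 [-39, -38, -34, -32, -32, -31, -30, 34, 38, 46]
45 13 [-54, -47, -40, -34, -32, -32, -30, 35, 37, 39, 47]
50 18 [-57, -48, -39, -37, -36, -34, -32, 36, 37, 38, 40, 41, 44, 46, 47, 49, 50, 53]
55 46 [-56, -54, -52, -51, -47, -46, -43, -43, -42, -40, -40, -38, -37, -36, -34, -32, -31, 34, 34, 36, 36, 38, 39, 40, 41, 42, 42, 42, 43, 44]
60 56 [-60, -60, -58, -57, -56, -53, -52, -52, -50, -50, -50, -49, -49, -48, -48, -46, -46, -45, -45, -44, -42, -42, -42, -41, -40, -39, -38, -38, -38, -35]
```

>>> {"name": "apply_moves", "arguments": {
  "force": 20,
  "rows": [
    {"xyz": [0.4, 1, 1], "turn": [0, 0, 0], "grip": 0.66},
    {"xyz": [0.4, 1, 1], "turn": [0, 0, 0], "grip": 0.63},
    {"xyz": [0.4, 1, 1], "turn": [0, 0, 0], "grip": 0.6},
    {"xyz": [0.4, 1, 1], "turn": [0, 0, 0], "grip": 0.57},
    {"xyz": [0.4, 1, 1], "turn": [0, 0, 0], "grip": 0.57},
    {"xyz": [0.4, 1, 1], "turn": [0, 0, 0], "grip": 0.57}
  ]
}}

```text
clock: 12.5
tcp_pos: [0.6729, 0.0879, 0.1953]
orientation: [0.23, -0.575, 0.729, -0.291]
wrist_force: [-5.2, 1.7, -0.7]
finger_gap: 0.0513
grip_force: 21.2
```

```bash
python3 look2.py | head -2
```

```text
t 12.5 tcp head [ -1.4   0.9 -31.9] gap 0.0513 F head [-4.47  0.4   3.23] M [0.49 1.49 0.05] q [ 0.13  0.03 -0.64  0.18 -0.25 -1.3 ] zaxis err deg 0.15 x ang -3.141
xyz [-0.1, -2.4, 1.1] turn [-0.002, 0.002, 0.001]
```

>>> {"name": "apply_moves", "arguments": {
  "rows": [
    {"xyz": [0, 1, 0], "turn": [0, 0, 0], "grip": 0.57},
    {"xyz": [0, 1, -3], "turn": [0, 0, 0], "grip": 0.57},
    {"xyz": [0, 1, -6], "turn": [0, 0, 0], "grip": 0.57},
    {"xyz": [0, 1, -9], "turn": [0, 0, 0], "grip": 0.57},
    {"xyz": [0, 1, -12], "turn": [0, 0, 0], "grip": 0.57}
  ]
}}

```text
clock: 12.97
tcp_pos: [0.6648, 0.0898, 0.2042]
orientation: [0.231, -0.575, 0.729, -0.291]
wrist_force: [1.3, 1.7, -6.2]
finger_gap: 0.0513
grip_force: 22.0
```

```bash
cat > rim.py <<'E'
from tgt import *
st()
for nm in("side","top"):
    d=imaging.read_camera(nm);Q=head(cloud(d).reshape(-1,3));g=d["color"].reshape(-1,3).max(1)
    k=(abs(Q[:,0])<100)&(abs(Q[:,1])<100)&(abs(Q[:,2])<5)&(g<60);print(nm,"face z",np.median(Q[k,2]).round(2))
    k=(np.hypot(Q[:,0],Q[:,1])<26)&(Q[:,2]>10)&(Q[:,2]<75);print(" tube z hist",np.histogram(Q[k,2],np.arange(10,76,3))[0])
    k=(abs(Q[:,0]-55)<60)&(abs(Q[:,1]-85)<50)&(abs(Q[:,2]-40)<5)&(g>80);print(" disc",k.sum(),Q[k].mean(0).round(1))
E
python3 rim.py
```

```text
t 12.97 tcp head [ -1.3   0.9 -19.6] gap 0.0513 F head [-3.68  1.95 -5.12] M [0.5  1.37 0.15] q [ 0.14  0.   -0.64  0.2  -0.25 -1.29] zaxis err deg 0.21 x ang -3.141
side face z -0.05
 tube z hist [ 9  4  7  7  5  8  8 16 51 78 32  1  0  0  0  0  0  0  0  0  0]
 disc 464 [50.6 89.  39.8]
top face z 0.14
 tube z hist [ 2  2  5  5  4  6  3  9 36 68 16  0  0  0  0  0  0  0  0  0  0]
 disc 819 [49.6 84.8 40.6]
```

The tube follows (rim at about 38 mm, 12 mm drawn), 5 N pull. Continuing.

>>> {"name": "apply_moves", "arguments": {
  "rows": [
    {"xyz": [0, 0, -3], "turn": [0, 0, 0], "grip": 0.57},
    {"xyz": [0, 0, -6], "turn": [0, 0, 0], "grip": 0.57},
    {"xyz": [0, 0, -9], "turn": [0, 0, 0], "grip": 0.57},
    {"xyz": [0, 0, -12], "turn": [0, 0, 0], "grip": 0.57},
    {"xyz": [0, 0, -15], "turn": [0, 0, 0], "grip": 0.57},
    {"xyz": [0, 0, -17], "turn": [0, 0, 0], "grip": 0.57}
  ]
}}

```text
clock: 13.57
tcp_pos: [0.6533, 0.0926, 0.2168]
orientation: [0.231, -0.575, 0.729, -0.291]
wrist_force: [0.2, 1.3, -7.2]
finger_gap: 0.0509
grip_force: 22.1
```

>>> {"name": "apply_moves", "arguments": {
  "rows": [
    {"xyz": [0, 0, -1.5], "turn": [0, 0, 0], "grip": 0.57},
    {"xyz": [0, 0, -3], "turn": [0, 0, 0], "grip": 0.57}
  ]
}}

```text
clock: 13.73
tcp_pos: [0.6515, 0.0931, 0.2189]
orientation: [0.231, -0.575, 0.729, -0.291]
wrist_force: [-0.1, 2.1, -6.7]
finger_gap: 0.0513
grip_force: 22.1
```

```bash
python3 rim.py
```

```text
t 13.73 tcp head [-1.2  0.9  0.5] gap 0.0513 F head [-5.03  2.06 -4.46] M [0.62 1.61 0.27] q [ 0.15 -0.03 -0.64  0.25 -0.26 -1.28] zaxis err deg 0.24 x ang -3.141
side face z 0.08
 tube z hist [12 17 13 10 11 15 11  3  3  7  4  8  1 11 21 64 67 22  2  0  1]
 disc 470 [50.2 88.9 40. ]
top face z -0.01
 tube z hist [ 6 11  4  7  5  3  0  2  3  7  1  7  3 10 17 62 40  6  0  0  0]
 disc 829 [49.6 84.9 40.6]
```

Drawn about 32 mm; still sliding at ~4.5 N. Small steps to the stop.

>>> {"name": "apply_moves", "arguments": {
  "rows": [
    {"xyz": [0, 0, -1.5], "turn": [0, 0, 0], "grip": 0.57},
    {"xyz": [0, 0, -3], "turn": [0, 0, 0], "grip": 0.57}
  ]
}}

```text
clock: 14.0
tcp_pos: [0.6496, 0.0935, 0.2209]
orientation: [0.231, -0.575, 0.729, -0.291]
wrist_force: [0.1, 1.6, -7.1]
finger_gap: 0.0513
grip_force: 22.1
```

>>> {"name": "apply_moves", "arguments": {
  "rows": [
    {"xyz": [0, 0, -1.5], "turn": [0, 0, 0], "grip": 0.57},
    {"xyz": [0, 0, -3], "turn": [0, 0, 0], "grip": 0.57}
  ]
}}

```text
clock: 14.17
tcp_pos: [0.6477, 0.0935, 0.2211]
orientation: [0.23, -0.575, 0.729, -0.291]
wrist_force: [17.9, -0.5, -23.9]
finger_gap: 0.0512
grip_force: 26.4
```

The force jumped to 30 N, so this is the stop. Relaxing and releasing.

>>> {"name": "apply_moves", "arguments": {
  "rows": [
    {"xyz": [0, 0, 1.4], "turn": [0, 0, 0], "grip": 0.57},
    {"xyz": [0, 0, 1.4], "turn": [0, 0, 0], "grip": 0.57}
  ]
}}

```text
clock: 14.33
tcp_pos: [0.6479, 0.0934, 0.2209]
orientation: [0.23, -0.575, 0.729, -0.291]
wrist_force: [-1.4, 0.7, -8.9]
finger_gap: 0.0509
grip_force: 28.4
```

```bash
python3 rim.py
```

```text
t 14.33 tcp head [-2.4  0.4  4.3] gap 0.0509 F head [-7.27  0.34 -5.42] M [0.58 2.06 0.18] q [ 0.15 -0.04 -0.63  0.26 -0.26 -1.28] zaxis err deg 0.12 x ang -3.141
side face z 1.12
 tube z hist [ 7 16  9 13 16 10 10  9  7  5 10 10  9  6 13 11 58 76 27  1  1]
 disc 446 [50.1 89.  40.9]
top face z 1.15
 tube z hist [ 8 10  5  8  3  5  6  1  0  4  6  3  5  4  6  8 50 58 15  0  0]
 disc 782 [49.6 84.7 41.7]
```

>>> {"name": "apply_moves", "arguments": {
  "rows": [
    {"xyz": [0, 1.5, 0], "turn": [0, 0, 0], "grip": 0.6},
    {"xyz": [0, 1.5, 0], "turn": [0, 0, 0], "grip": 0.7},
    {"xyz": [0, 1.5, 0], "turn": [0, 0, 0], "grip": 0.8},
    {"xyz": [0, 1.5, 0], "turn": [0, 0, 0], "grip": 0.9},
    {"xyz": [0, 1.5, 0], "turn": [0, 0, 0], "grip": 0.9},
    {"xyz": [0, 1.5, -10], "turn": [0, 0, 0], "grip": 0.9},
    {"xyz": [0, 1.5, -30], "turn": [0, 0, 0], "grip": 0.9},
    {"xyz": [0, 1.5, -60], "turn": [0, 0, 0], "grip": 0.9},
    {"xyz": [0, 1.5, -90], "turn": [0, 0, 0], "grip": 0.9},
    {"xyz": [0, 1.5, -120], "turn": [0, 0, 0], "grip": 0.9},
    {"xyz": [0, 1.5, -120], "turn": [0, 0, 0], "grip": 0.9}
  ]
}}

```text
clock: 15.35
tcp_pos: [0.5667, 0.1144, 0.3159]
orientation: [0.235, -0.574, 0.728, -0.294]
wrist_force: [0.1, 0.6, 0.5]
finger_gap: 0.0768
grip_force: 0.0
```

```bash
python3 rim.py; python3 - <<'E'
from h import *
d=imaging.read_camera("side");d2=imaging.read_camera("top")
cv2.imwrite("pics/end.png",np.hstack([cv2.resize(d["color"][165:305,215:355],(400,400),interpolation=2),cv2.resize(d2["color"][100:260,215:375],(400,400),interpolation=2)]))
E
```

```text
t 15.35 tcp head [  2.1   1.8 131. ] gap 0.0768 F head [0.31 0.6  0.35] M [0.08 0.57 0.06] q [ 0.24 -0.25 -0.57  0.54 -0.32 -1.21] zaxis err deg 0.83 x ang 3.14
side face z 1.1
 tube z hist [12  9 16 13 10 15 15  5  7  7 10  5 12  7 11 19 49 82 29  2  0]
 disc 453 [49.5 88.8 41. ]
top face z 1.09
 tube z hist [ 10  11  10  11  12  12   5   2   3   8  14  16   6  11  11  32 127 179
  31   1   0]
 disc 793 [49.6 84.8 41.8]
```

View pics/end.png

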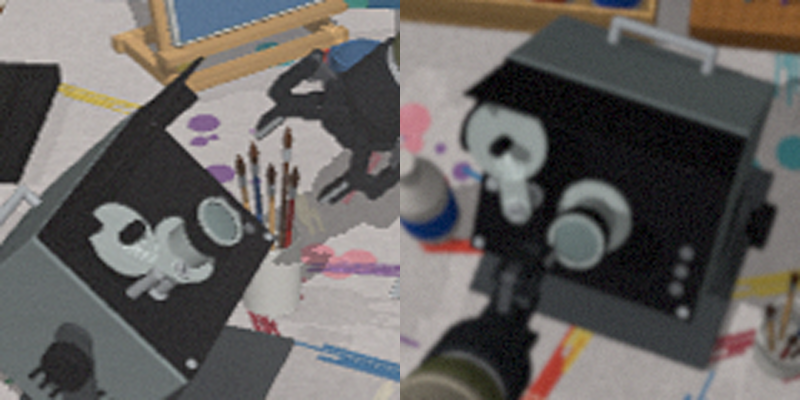

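The picture shows the cover aside against its peg, disc at (505,140). The tube is drawn out about 35 mm, rim at (220,222) on the left. The projector's face moved about 1 mm and the gripper is clear.

```bash
python3 -c "
from h import *
print(ticket.hand_in())"
```

```text
the job is handed in; nothing more can be done
None
```

Job handed in, no verdict returned: the dust cover is on its open stop and the lens tube is drawn about 35 mm to its stop. Both are let go, the projector moved about 1 mm, and the gripper is drawn back clear.

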